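# Index the crank the shorter way round and pin it at its station

### The arm

A 7-joint arm with a two-finger parallel gripper is mounted at the origin on the work surface; the furniture and walls round the work are solid. World frame = base frame: x ahead of the robot, y to its left, z up, the work surface at z = 0. Lengths are in m, angles in rad, forces in N, time in s.
With the tool pointing down it reaches from about 0.4 to 0.875 m from the base axis. Payload 19.3 kg.
Tool frame: the origin (TCP) lies midway between the tips of the shut fingers; the grasp point (between the pads) lies 19 mm behind it; z points along the fingers, y is the line along which they close (so a half turn about z gives the same grasp; the last joint's range is limited). The gripper opens to 85 mm and grips with 20 to 120 N. Pads are 22 mm wide; open, the fingers measure 114 mm over their backs; the gripper's body (76 mm by 85 mm) begins 54 mm behind the grasp point. The pads swing forward as they close: fully open they stand 13 mm farther back than shut.
Start: joints at [-1.343, 0.521, -0.036, 1.599, 0.021, 1.021, -0.113], TCP at [0.183, 0.597, 0.231] pointing down, gripper open.
Joint ranges: [-2.91, 2.91], [-0.3, 2.13], [-1.5, 1.42], [0.17, 2.43], [-1.26, 4.41], [0.16, 1.93], [-2.52, 2.52]. Speed limits (rad/s): [1.89, 1.89, 2.39, 2.39, 3.01, 3.01, 3.01].

### API

Orientations are given as [roll, pitch, yaw] about the fixed x, y, z axes, in that order (R = Rz(yaw) Ry(pitch) Rx(roll)).
In Python, from workcell import telemetry, grab_frame, calibration, bot, outline_of, landmark_of gives the robot as it stands. The module is installed in compiled form; this text tells all that it offers.
- The arm moves only by the shell command python3 -m inch 'ROWS' [FORCE]. ROWS is JSON, a list of rows, each a list of 7 numbers: the shift along the tool's x, y, z in m, then the turn, a rotation vector about the tool's x, y, z in rad, then the closure, from 0 (fully open) to 1 (shut). A call has 1 to 5 rows; each row shifts and turns the commanded pose from where the row before left it, along the tool's axes as they then stand; what a row does not reach is not made up. A row lasts 1/10 s, in which the tool goes at most 50 mm and 8.59 degrees, less where a joint would pass 70% of its speed; a pose out of reach is approached as far as the arm can. A call is refused whole if a number of a shift passes 0.05 or a number of a turn 0.15, either way. A call with a gripper value outside its range is refused whole. The fingers move at their own pace and stop on an object; FORCE is the grip in N (left out, the last holds). Time passes only in rows, so rows that do not move let the fingers close. It gives the time, the measured TCP pose, the force, the opening and the grip force at its end, in the units of the state.
- telemetry.observe(): the state, without advancing time (a new reading comes with each control period).
- grab_frame(name): name is "side" or "top" or "wrist"; returns the picture (480x640x3 uint8, red, green, blue); there is no depth.
- calibration(name): a dict with "fovy" (degrees; the focal length in pixels is half the picture's height over the tangent of half this angle, whatever the lens; pixels are square), "cx", "cy" (the principal point, pixels), "pose" (4x4, takes a point from camera to world coordinates). Camera axes: x right, y down, z forward; pixel columns grow to the right and rows downward; lengths in m; the calibration is good to about 2 mm. The wrist camera is an equidistant fisheye: a pixel r from the principal point sees the ray r / f radians off the axis. A picture is of the moment at which its call begins: read the wrist's pose just before it. calibration takes no time and is no camera call; for the wrist camera it gives the pose at the moment of the call.
- bot.job_done(): hands the job in; it is judged then, once.
Trained networks look in the newest picture that a camera, given by its name, has taken for a name from the list of things; names that differ only in an ending like _2 or _b are one class to them, and where a whole thing is asked for, a point or a joint stands for the part that bears it (a point fixed in the world has none). Each returns a list of dicts, best first, with "score" (0 to 1); they miss things now and then, are a little off and sometimes report something else, mostly with a low value. They report only what shows in the picture. A call takes as long as a camera call. They do not tell look-alikes from the thing itself.
- outline_of(label, camera): "region" (480x640 bool, what is visible of it) and "rect" ([left, top, right, bottom] in pixels, round what is visible of it).
- landmark_of(label, camera): "xy" ([column, row] in pixels: a listed point, or the origin of a listed thing).
The state is a dict: "clock": time; "qpos": joint angles; "qd": joint speeds; "joint_efforts": joint torques, N m; "position": TCP position; "tool_rot": TCP orientation; "force": force on the tool from outside, world axes, zero at the start; "moment": the same for the moment, N m; "grip_width": finger opening in m; "finger_force": force on a finger pad.
Only numpy, scipy, OpenCV 4.12 (cv2) and the standard library are available. Lean on these libraries where they do the work, as an engineer would, in place of code of your own. Each camera call takes 0.05 s, during which the arm holds its last target. There are 200 camera calls.

### The job

Take the index pin from its wooden stand, put it through the bore of the indexer's crank and swing the crank the shorter way round to the station marked by the tall ball-headed post, not the low stub. The marker shows only roughly where the drilled hole is (it may be a centimetre or so to either side), so feel for it with the pin, gently and without forcing it, until the pin drops fully home and locks the crank there; then let go. Do not knock over the dropper bottle.

Things in the scene. Friction and masses are not known exactly. Their poses are not given: they have to be found in the camera images.
- indexer: Fixed dark steel plate, 180 (x) x 230 (y) x 24 mm high, yawed; origin at the centre of its underside, on the crank's vertical axis. Two 14.5 mm through holes, chamfered 1 mm, lie 70 mm from the axis, one near each of the +y and -y edges; their exact angles are not known (see the markers). Smooth elsewhere. Carries the crank: hub 44 mm wide, 61 mm high, arm, end block.
- crank (a joint): Angle of the aluminium crank about the indexer's axis, rad, counter-clockwise from above positive. Endless: no stop, and the value is not wrapped. At 0 it points along the indexer's -x, at pi along +x. Starts pointing roughly away from the robot. Dry friction about 0.12 N m (1.7 N at the bore); it stays where it is left.
- crank_bore (a point): Centre of the mouth of the vertical bore in the crank's end block (32 x 32 mm, from 27 to 55 mm above the bench, 3 mm clear of the plate); 70 mm from the axis, 55 mm above the bench. Bore 13.5 mm wide, mouth chamfered 2 mm, right through the block; it passes over both holes of the plate as the crank turns.
- post_marker: Marker of the wanted station: steel post 8 mm thick with an 11 mm ball head, 28 mm high, fixed on the plate near its +y or -y edge; origin at the centre of its underside, 24 mm above the bench, about 98 mm from the axis. Set by eye: the hole lies 70 mm from the axis in about the same direction, but 4 to 14 mm to one side or the other along the 70 mm circle.
- stub_marker: Marker of the other station (not wanted), at the opposite edge: flat steel button, 14 mm across, 6 mm high; origin at the centre of its underside. There is a hole near it too.
- index_pin: Loose steel pin, about 120 g, in the stand. Origin at the tip, z up. Shank 12 mm thick, 0 to 49 mm, its first 2 mm tapered from 10 mm; collar 23 mm across, 49 to 55 mm; black round knob 20 mm across, 55 to 92 mm: grip here. In the bore and standing on the plate its origin is 24 mm above the bench; fully home the collar rests on the crank and the origin is 6 mm above the bench.
- pin_stand: Fixed wooden block, 48 x 48 x 52 mm high, origin at the centre of its underside, with a 15 mm hole in which the pin stands, collar on the top, tip 3 mm above the bench.
- dropper_bottle: Loose small bottle, 34 mm across, 102 mm high, standing near the stand towards the back; origin at the centre of its underside. Leave it standing.
Not all that is in view belongs to the job. What is shaped like the index_pin but blue or purple is not meant.

How it is judged:
At the end, for the whole second after the job is handed in: The pin is through the crank's bore (within 5 mm of its axis, upright within 7 degrees) and fully home in the hole at the post marker: its tip less than 10 mm above the bench (6 mm when seated), within 45 mm of the post marker; at rest and released (z of index_pin in the frame of indexer below 0.01 m and angle between index_pin's own z axis and vertical below 0.12 rad and horizontal distance between index_pin and crank_bore below 0.005 m and horizontal distance between index_pin and post_marker below 0.045 m and linear speed of index_pin below 0.02 m/s); the robot touches nothing.
It fails at once if the crank is swung the longer way round: it passes the point opposite the post marker (within about 20 degrees) (horizontal distance between crank_bore and post_marker above 0.165 m).
It fails at once if the pin is forced: more than 35 N between the pin and the indexer with its crank (contact force between index_pin and indexer above 35 N).
It fails at once if the dropper bottle is knocked over (angle between dropper_bottle's own z axis and vertical above 0.5 rad).
It also fails if it takes over 64 s, if anything falls off the work surface, if the arm or the gripper's body presses on something with over 40 N, if the wrist force passes 120 N, or if a joint passes its speed limit or range.

## Working session

There is one attempt and no reset: what is moved stays moved. The work goes in short steps, Python scripts to look and compute and a shell command to move; the robot and the scene stay as the last step left them, time stands still between calls to the robot, and variables do not carry over. Pictures are saved under pics/ and viewed, at most 10 in all, crops included, and the job is handed in when it is done.

```bash
mkdir -p pics
cat > h.py <<'E'
import numpy as np, cv2
from workcell import telemetry, grab_frame, calibration, bot, outline_of, landmark_of
def save(n,im): cv2.imwrite('pics/'+n+'.png',cv2.cvtColor(im,cv2.COLOR_RGB2BGR))
def ray(c,xy):
    f=240/np.tan(np.radians(c['fovy'])/2); d=np.array([(xy[0]-c['cx'])/f,(xy[1]-c['cy'])/f])
    return d,f
def toworld(name,xy,z,c=None):
    c=c or calibration(name); d,f=ray(c,xy)
    if name=='wrist':
        r=np.hypot(*d); v=np.r_[d/max(r,1e-9)*np.sin(r),np.cos(r)]
    else: v=np.r_[d,1]
    P=np.array(c['pose']); v=P[:3,:3]@v; o=P[:3,3]
    return o+v*(z-o[2])/v[2]
def topix(name,p,c=None):
    c=c or calibration(name); P=np.array(c['pose']); q=P[:3,:3].T@(np.array(p)-P[:3,3]); f=240/np.tan(np.radians(c['fovy'])/2)
    if name=='wrist':
        h=np.hypot(q[0],q[1]); t=np.arctan2(h,q[2]); return np.array([c['cx']+f*t*q[0]/h,c['cy']+f*t*q[1]/h])
    return np.array([c['cx']+f*q[0]/q[2],c['cy']+f*q[1]/q[2]])
def tri(p1,p2):
    # p=(name,xy)
    A=np.zeros((3,3));b=np.zeros(3)
    for n,xy in (p1,p2):
        a=toworld(n,xy,0.);o=np.array(calibration(n)['pose'])[:3,3];d=(a-o)/np.linalg.norm(a-o);M=np.eye(3)-np.outer(d,d);A+=M;b+=M@o
    return np.linalg.solve(A,b)
E
python3 - <<'E'
from h import *
np.set_printoptions(precision=4,suppress=True)
Z={'indexer':0,'crank_bore':.055,'post_marker':.024,'stub_marker':.024,'index_pin':.003,'pin_stand':0,'dropper_bottle':0}
for n in ('top','side'):
    save(n+'0',grab_frame(n)); c=calibration(n); print(n,np.array(c['pose'])[:3,3])
    for k,z in Z.items():
        for r in landmark_of(k,n)[:3]: print(k,np.round(r['xy']),round(r['score'],2),toworld(n,r['xy'],z))
print(telemetry.observe())
E
```

```text
top [ 0.3747 -0.1043  0.9076]
indexer [281. 223.] 0.66 [ 0.5002 -0.0341  0.    ]
crank_bore [283. 184.] 0.66 [ 0.5625 -0.0404  0.055 ]
post_marker [228. 208.] 0.62 [0.5229 0.0624 0.024 ]
stub_marker [331. 239.] 0.48 [ 0.4687 -0.1284  0.024 ]
index_pin [414. 262.] 0.71 [ 0.4277 -0.2848  0.003 ]
index_pin [406. 228.] 0.6 [ 0.4932 -0.2709  0.003 ]
pin_stand [412. 267.] 0.87 [ 0.419  -0.2817  0.    ]
dropper_bottle [396. 193.] 0.81 [ 0.5605 -0.2518  0.    ]
dropper_bottle [331. 241.] 0.66 [ 0.4665 -0.1281  0.    ]
side [ 0.1862 -0.7781  0.5094]
indexer [324. 252.] 0.9 [ 0.4973 -0.0338  0.    ]
crank_bore [334. 270.] 0.66 [ 0.4575 -0.1654  0.055 ]
crank_bore [359. 220.] 0.63 [ 0.557  -0.0434  0.055 ]
post_marker [316. 213.] 0.49 [0.5196 0.0638 0.024 ]
stub_marker [331. 268.] 0.38 [ 0.4742 -0.1173  0.024 ]
index_pin [286. 337.] 0.86 [ 0.364  -0.2214  0.003 ]
index_pin [387. 340.] 0.77 [ 0.4893 -0.2771  0.003 ]
pin_stand [342. 356.] 0.92 [ 0.4212 -0.2804  0.    ]
dropper_bottle [423. 316.] 0.57 [ 0.5645 -0.2475  0.    ]
dropper_bottle [366. 220.] 0.45 [0.615  0.0442 0.    ]
{'clock': 0.8, 'qpos': array([-1.3432,  0.5214, -0.0363,  1.5995,  0.0212,  1.0211, -0.1128]), 'qd': array([-0.0006, -0.0009,  0.002 , -0.001 , -0.0013,  0.0009,  0.0006]), 'joint_efforts': array([ -0.0026, -92.6779,   1.9789, -37.022 ,   0.0184,   0.0023,
         0.    ]), 'position': array([0.1834, 0.5975, 0.2313]), 'tool_rot': array([-3.1415,  0.0001,  2.8437]), 'force': array([ 0.9419, -0.5519, -0.4834]), 'moment': array([0.0051, 0.0083, 0.0642]), 'finger_force': 0.0, 'grip_width': 0.08553142101304437}
```

View pics/top0.png

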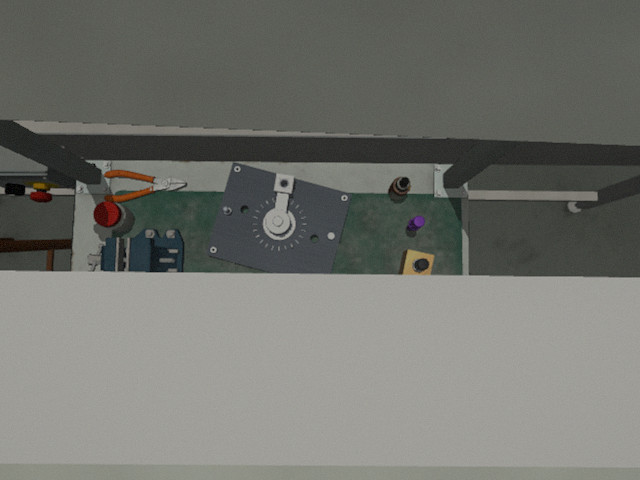

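View pics/side0.png

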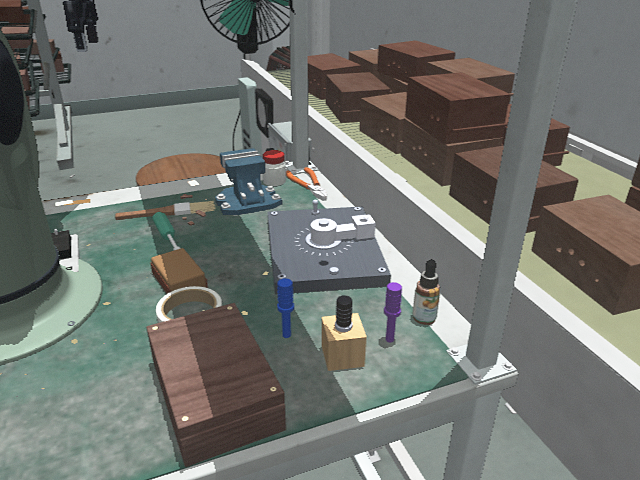

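Top view: post marker at (228,210), its drilled hole at about (244,209), stub at (331,236), crank block at (284,183), all as described. Three things could be the pin, in side-view pixels: blue (286,300), purple (392,305), and black-knobbed in the wooden stand (344,315). The black one fits. I'll confirm with an enlarged crop and measure.

Run:
```python
from h import *
np.set_printoptions(precision=4,suppress=True)
t=cv2.imread('pics/top0.png'); s=cv2.imread('pics/side0.png')
a=cv2.resize(t[165:285,200:440],(800,400),interpolation=cv2.INTER_CUBIC)
b=cv2.resize(s[270:380,260:440],(327,200),interpolation=cv2.INTER_CUBIC)
o=np.zeros((600,800,3),np.uint8);o[:400]=a;o[400:,:327]=b
b=cv2.resize(s[190:290,260:400],(280,200),interpolation=cv2.INTER_CUBIC);o[400:,400:680]=b
cv2.imwrite('pics/crop.png',o)
for n in('top','side'):
    grab_frame(n)
    for k in('index_pin','indexer','crank_bore'):
        for r in outline_of(k,n)[:3]: print(n,k,round(r['score'],2),np.round(r['rect']))
g=cv2.cvtColor(t,cv2.COLOR_BGR2GRAY).astype(int)
print(g[203:216,236:253])
for p in((244,209),(314,238)): print(toworld('top',p,.024))
print('knob',toworld('top',(421,265),.095))
for x,y in((.4215,-.281),(.425,-.283)): print([topix(n,(x,y,.095)) for n in('top','side')])
```

```text
top index_pin 0.73 [412. 254. 430. 273.]
top index_pin 0.7 [403. 220. 424. 230.]
top indexer 0.96 [208. 163. 348. 273.]
top crank_bore 0.92 [265. 173. 297. 233.]
side index_pin 0.97 [381. 281. 400. 344.]
side index_pin 0.9 [278. 279. 296. 336.]
side index_pin 0.66 [334. 295. 352. 335.]
side indexer 0.83 [268. 207. 391. 297.]
side indexer 0.63 [312. 213. 376. 244.]
side crank_bore 0.95 [310. 214. 375. 245.]
[[68 68 67 66 66 66 68 72 68 67 68 67 69 68 68 67 70]
 [67 69 65 66 71 72 71 69 66 63 72 73 64 69 65 70 66]
 [67 69 71 66 68 60 58 52 48 49 55 62 71 64 68 68 67]
 [68 64 72 69 65 57 37 18 27 23 25 48 68 67 61 69 66]
 [71 68 67 74 64 40 18 20 27 31 27 35 55 68 68 71 69]
 [75 66 72 73 48 26 19 25 38 32 37 35 48 63 70 68 68]
 [66 64 68 67 50 23 34 38 48 56 55 55 60 67 70 69 68]
 [68 68 68 67 49 24 32 48 62 68 70 67 60 63 73 71 71]
 [70 73 66 74 57 34 35 59 75 77 68 63 63 64 70 65 68]
 [70 69 69 71 71 50 39 57 71 69 60 65 70 65 71 70 70]
 [65 74 69 70 68 61 62 62 67 69 58 62 67 68 69 68 65]
 [70 66 70 67 67 72 73 68 67 69 69 71 68 70 71 66 68]
 [71 67 63 64 70 68 65 65 64 69 69 69 67 70 67 70 69]]
[0.5221 0.0327 0.024 ]
[ 0.4695 -0.097   0.024 ]
knob [ 0.418  -0.2778  0.095 ]
[array([422.8817, 262.9463]), array([344.3522, 298.453 ])]
[array([424.0454, 260.8775]), array([347.6047, 298.7411])]
```

View pics/crop.png

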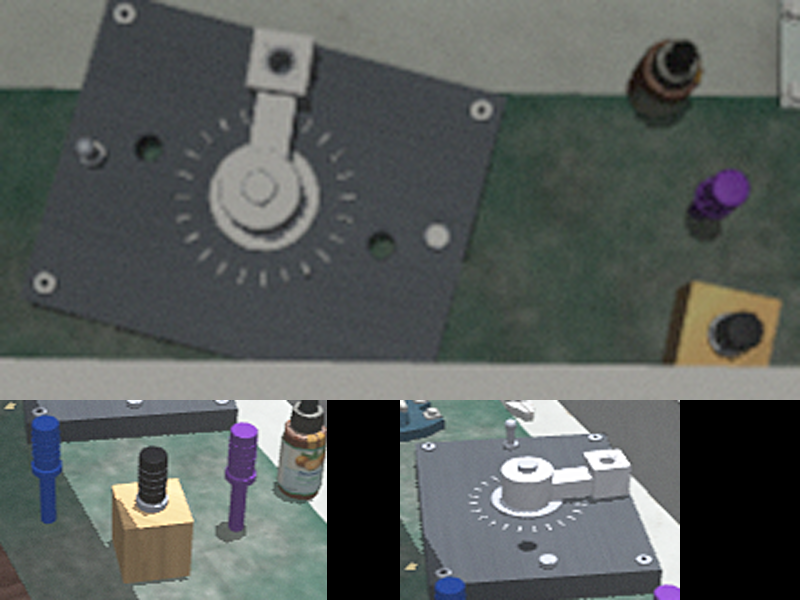

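Confirmed: the black-knobbed pin stands in the wooden block, and blue and purple are loose decoys. The pin is at about (0.420,-0.280), and the hole shows at about (0.522,0.033). Moving over, with the tool's yaw held.

```bash
python3 -m inch '[[-0.033,-0.033,0,0,0,0,0],[-0.033,-0.033,0,0,0,0,0],[-0.033,-0.033,0,0,0,0,0],[-0.033,-0.033,0,0,0,0,0]]'
python3 -m inch '[[-0.033,-0.033,0,0,0,0,0],[-0.033,-0.033,0,0,0,0,0],[-0.033,-0.033,0,0,0,0,0],[-0.033,-0.033,0,0,0,0,0]]'
python3 -m inch '[[-0.033,-0.033,0,0,0,0,0],[-0.033,-0.033,0,0,0,0,0],[-0.033,-0.033,0,0,0,0,0],[-0.033,-0.033,0,0,0,0,0]]'
python3 -c "
from h import *;print(telemetry.observe())"
```

```text
clock: 1.6
position: [0.2714, 0.4309, 0.2314]
tool_rot: [3.141, 0.0, 2.844]
force: [2.5, -0.1, 0.6]
grip_width: 0.085
finger_force: 0.0
clock: 2.0
position: [0.3589, 0.2659, 0.2316]
tool_rot: [3.141, 0.0, 2.844]
force: [1.2, 0.1, 0.7]
grip_width: 0.0854
finger_force: 0.0
clock: 2.4
position: [0.4464, 0.101, 0.2316]
tool_rot: [3.141, 0.001, 2.844]
force: [2.0, 0.9, -0.9]
grip_width: 0.0855
finger_force: 0.0
{'clock': 2.4, 'qpos': array([-0.49345732,  0.25727858,  0.17034112,  2.02940241, -0.05718991,
        0.85849647,  0.98185645]), 'qd': array([ 0.8287906 ,  0.18027698,  0.26293249, -0.22922421, -0.11656893,
        0.06091487,  1.14889066]), 'joint_efforts': array([-9.61925536e+00, -6.44916630e+01,  2.34208435e+00, -2.89561218e+01,
        5.38212620e-01,  6.06815424e-02, -3.80619764e+00]), 'position': array([0.44642493, 0.10095375, 0.23162452]), 'tool_rot': array([3.14102712e+00, 5.64330125e-04, 2.84390554e+00]), 'force': array([ 1.96059172,  0.8702042 , -0.87299098]), 'moment': array([ 0.05071943, -0.06905844,  0.01960561]), 'finger_force': 0.0, 'grip_width': 0.08547925593138593}
```

```bash
python3 -m inch '[[-0.009,-0.041,0,0,0,0,0],[-0.009,-0.041,0,0,0,0,0],[-0.009,-0.041,0,0,0,0,0],[-0.009,-0.041,0,0,0,0,0],[-0.009,-0.041,0,0,0,0,0]]'
python3 -m inch '[[-0.009,-0.041,0,0,0,0,0],[-0.009,-0.041,0,0,0,0,0],[-0.009,-0.041,0,0,0,0,0],[-0.009,-0.041,0,0,0,0,0],[0,0,0,0,0,0,0]]'
python3 - <<'E'
from h import *
np.set_printoptions(precision=4,suppress=True)
o=telemetry.observe();print(o['position'],o['qpos'])
c=calibration('wrist');im=grab_frame('wrist')
for k in('pin_stand','index_pin'):
    for r in landmark_of(k,'wrist')[:3]: print(k,np.round(r['xy']),round(r['score'],2),toworld('wrist',r['xy'],.003,c))
    for r in outline_of(k,'wrist')[:3]: print(k,r['rect'],round(r['score'],2))
for z in(.052,.095): cv2.circle(im,tuple(int(v) for v in topix('wrist',(.420,-.280,z),c)),4,(255,255,0) if z<.06 else (0,255,0),1)
save('w1',im)
E
```

```text
clock: 2.9
position: [0.4283, -0.1081, 0.2316]
tool_rot: [3.141, 0.001, 2.844]
force: [0.9, 0.2, 0.1]
grip_width: 0.0856
finger_force: 0.0
clock: 3.4
position: [0.4136, -0.2788, 0.2315]
tool_rot: [-3.14, 0.001, 2.838]
force: [-0.8, 1.3, 0.4]
grip_width: 0.0857
finger_force: 0.0
[ 0.4136 -0.2788  0.2315] [ 0.1884  0.3376  0.3624  1.9413 -0.1496  0.8875  1.8937]
pin_stand [322. 210.] 0.93 [ 0.4204 -0.2816  0.003 ]
pin_stand [291.6, 186.3, 353.1, 250.1] 0.89
index_pin [370. 139.] 0.67 [ 0.3657 -0.2153  0.003 ]
index_pin [350. 271.] 0.63 [ 0.4934 -0.2735  0.003 ]
index_pin [322. 211.] 0.62 [ 0.4222 -0.2821  0.003 ]
index_pin [309.0, 212.7, 335.2, 243.4] 0.89
index_pin [340.5, 267.4, 365.9, 320.0] 0.86
index_pin [362.7, 123.7, 397.8, 156.6] 0.6
```

View pics/w1.png

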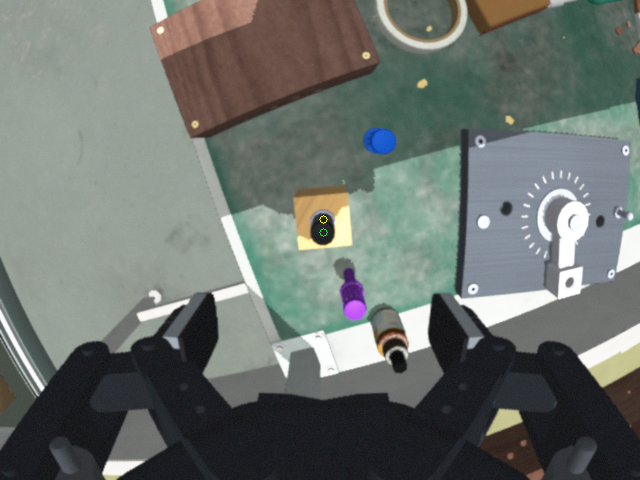

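The wrist view agrees: stand and black knob at about (322,232), which gives (0.420,-0.281), with blue and purple clear of the finger line. Descending, then a gentle close.

```bash
python3 -m inch '[[-0.007,0,0.03,0,0,0,0],[0,0,0.04,0,0,0,0.2],[0,0,0.04,0,0,0,0.3],[0,0,0.035,0,0,0,0.3],[0,0,0.023,0,0,0,0.3]]' 30
python3 -m inch '[[0,0,0,0,0,0,0.3],[0,0,0,0,0,0,1],[0,0,0,0,0,0,1],[0,0,0,0,0,0,1],[0,0,0,0,0,0,1]]' 30
```

```text
clock: 4.15
position: [0.4213, -0.2743, 0.0613]
tool_rot: [3.141, -0.002, 2.846]
force: [0.4, 0.0, -0.5]
grip_width: 0.0603
finger_force: 0.0
clock: 4.65
position: [0.4221, -0.2785, 0.0652]
tool_rot: [-3.139, 0.004, 2.842]
force: [-4.6, -13.6, 9.8]
grip_width: 0.0193
finger_force: 29.1
```

```bash
python3 -m inch '[[0.0005,-0.002,-0.003,0,0,0,1],[0,0,0,0,0,0,1],[0,0,0,0,0,0,1]]' 60
python3 -m inch '[[0,0,-0.02,0,0,0,1],[0,0,-0.02,0,0,0,1],[0,0,-0.03,0,0,0,1],[0,0,-0.03,0,0,0,1],[0,0,0,0,0,0,1]]' 60
```

```text
clock: 4.95
position: [0.4212, -0.2788, 0.0675]
tool_rot: [-3.14, 0.003, 2.843]
force: [-1.5, -7.6, 3.7]
grip_width: 0.0184
finger_force: 59.0
clock: 5.45
position: [0.4222, -0.2781, 0.17]
tool_rot: [-3.141, 0.006, 2.844]
force: [0.3, 0.2, -1.9]
grip_width: 0.0182
finger_force: 59.5
```

```bash
python3 -m inch '[[0.010,0.033,-0.005,0,0,0,1],[0.01,0.033,0,0,0,0,1],[0.01,0.033,0,0,0,0,1],[0.010,0.033,0,0,0,0,1]]'
python3 -m inch '[[-0.019,0.026,0,0,0,0,1],[-0.019,0.026,0,0,0,0,1],[-0.019,0.026,0,0,0,0,1],[0,0,0,0,0,0,1],[0,0,0,0,0,0,1]]'
python3 - <<'E'
from h import *
np.set_printoptions(precision=4,suppress=True)
o=telemetry.observe();print(o['position'],o['tool_rot'],o['force'])
c=calibration('wrist');im=grab_frame('wrist');s=grab_frame('side');cs=calibration('side')
for n,cc in(('wrist',c),('side',cs)):
  for k,z in(('crank_bore',.055),('post_marker',.024),('index_pin',.11),('indexer',0)):
    for r in landmark_of(k,n)[:2]: print(n,k,np.round(r['xy'],1),round(r['score'],2),toworld(n,r['xy'],z,cc))
p=o['position'];print('pred tip side',topix('side',p-[0,0,.062]),'top',topix('side',p+[0,0,.03]))
a=cv2.resize(im[:300,150:550],(533,400)); 
q=topix('side',p-[0,0,.03]).astype(int);b=cv2.resize(s[q[1]-65:q[1]+65,q[0]-43:q[0]+43],(260,400),interpolation=cv2.INTER_CUBIC)
save('w2',np.hstack([a,b]));save('w2full',im);save('s2full',s);print(q)
E
```

```text
clock: 5.85
position: [0.4207, -0.138, 0.1712]
tool_rot: [3.141, 0.0, 2.844]
force: [-0.0, -0.1, -1.5]
grip_width: 0.0181
finger_force: 59.5
clock: 6.35
position: [0.4982, -0.0813, 0.1709]
tool_rot: [-3.141, -0.001, 2.845]
force: [-1.0, -0.3, -1.2]
grip_width: 0.0183
finger_force: 59.5
[ 0.4982 -0.0813  0.1709] [-3.1415 -0.0007  2.8451] [-0.9542 -0.3376 -1.2059]
wrist crank_bore [397.  293.5] 0.68 [ 0.5627 -0.0407  0.055 ]
wrist post_marker [493.8 199. ] 0.66 [0.5213 0.064  0.024 ]
wrist index_pin [319.6 255.6] 0.94 [ 0.498  -0.0828  0.11  ]
wrist index_pin [136.8 121.1] 0.76 [ 0.3883 -0.1617  0.11  ]
wrist indexer [377.9 196.6] 0.78 [ 0.4967 -0.0308  0.    ]
side crank_bore [365.8 217.6] 0.96 [ 0.5716 -0.0381  0.055 ]
side post_marker [316.  213.5] 0.52 [0.519  0.0602 0.024 ]
side index_pin [389.7 338.7] 0.96 [ 0.4293 -0.3823  0.11  ]
side index_pin [286.3 337. ] 0.74 [ 0.3262 -0.339   0.11  ]
side indexer [324.4 254.3] 0.97 [ 0.4946 -0.0407  0.    ]
side indexer [335.8 208.1] 0.26 [0.5802 0.1083 0.    ]
pred tip side [337.149  207.8851] top [338.4975 152.4977]
[337 189]
```

View pics/w2.png

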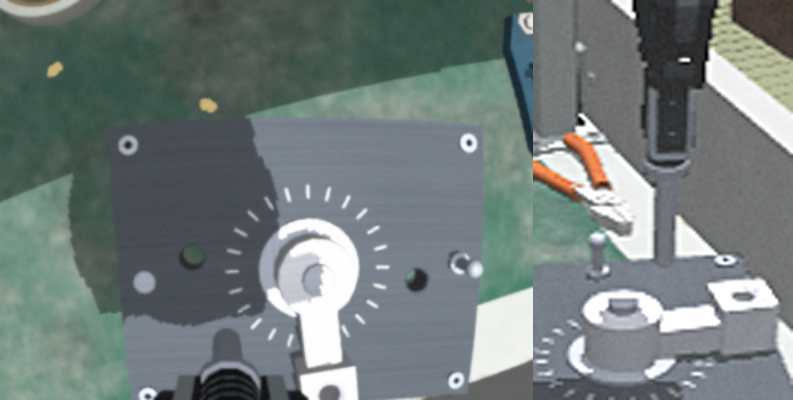

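Pin held upright, tip as predicted (side pixel ~(337,209)). Bore at wrist (397,294), hole at (462,209).

Run:
```python
from h import *
np.set_printoptions(precision=4,suppress=True)
c=calibration('wrist')
im=cv2.cvtColor(cv2.imread('pics/w2full.png'),cv2.COLOR_BGR2GRAY)
def blob(im,x,y,t,w=11):
    x,y=int(x),int(y);p=im[y-w:y+w+1,x-w:x+w+1];n,l,s,ce=cv2.connectedComponentsWithStats((p<t).astype(np.uint8))
    for i in range(1,n): 
        if s[i,4]>15: print('  blob',s[i],ce[i]+[x-w,y-w])
blob(im,397,295,110);blob(im,462,209,60)
for p in((397,294.5),(397.5,295)): print('bore w',toworld('wrist',p,.055,c))
for p in((462,209),(461,208.5)): print('hole w',toworld('wrist',p,.024,c))
print('other hole w',toworld('wrist',(150+192*.75,256*.75),.024,c),'hubtop',toworld('wrist',(150+317*.75,279*.75),.061,c))
print('top bore',toworld('top',(284,183.5),.055),'side bore',toworld('side',(294+(744-533)*.33,124+296*.325),.055))
t=cv2.cvtColor(cv2.imread('pics/top0.png'),cv2.COLOR_BGR2GRAY);blob(t,284,184,110,6);blob(t,244,209,55,8)
```

```text
blob [ 6  6 12 12 95] [398.0316 295.5053]
  blob [  5   4  14  16 135] [463.5407 210.5556]
bore w [ 0.5641 -0.0417  0.055 ]
bore w [ 0.5646 -0.0414  0.055 ]
hole w [0.5222 0.0326 0.024 ]
hole w [0.5215 0.0318 0.024 ]
other hole w [ 0.4693 -0.0965  0.024 ] hubtop [ 0.4954 -0.0331  0.061 ]
top bore [ 0.5638 -0.0425  0.055 ] side bore [ 0.5642 -0.045   0.055 ]
  blob [ 2  2  8  7 50] [283.64 183.  ]
  blob [ 4  4  9  8 38] [243.2895 207.9737]
```

```bash
python3 -m inch '[[-0.025,0.028,0,0,0,0,1],[-0.0265,0.029,0,0,0,0,1],[0,0,0.02,0,0,0,1],[0,0,0.02,0,0,0,1],[0,0,0,0,0,0,1]]'
python3 - <<'E'
from h import *
np.set_printoptions(precision=4,suppress=True)
o=telemetry.observe();p=o['position'];print(p,o['tool_rot'],o['force'])
s=grab_frame('side');w=grab_frame('wrist')
for n in('side','wrist'):
  for k in('index_pin','crank_bore'):
    for r in landmark_of(k,n)[:2]: print(n,k,np.round(r['xy'],1),round(r['score'],2),toworld(n,r['xy'],.055 if 'b' in k else p[2]-.062))
print(topix('side',p-[0,0,.062]),topix('wrist',p-[0,0,.062]))
q=topix('side',p-[0,0,.062]).astype(int)
a=cv2.resize(s[q[1]-50:q[1]+50,q[0]-50:q[0]+50],(400,400),interpolation=cv2.INTER_CUBIC)
q=topix('wrist',p-[0,0,.062]).astype(int)
b=cv2.resize(w[q[1]-50:q[1]+50,q[0]-50:q[0]+50],(400,400),interpolation=cv2.INTER_CUBIC)
save('w3',np.hstack([a,b]))
E
```

```text
clock: 7.35
position: [0.5631, -0.0424, 0.1292]
tool_rot: [-3.14, -0.004, 2.844]
force: [-0.6, 0.6, -1.4]
grip_width: 0.0182
finger_force: 59.5
[ 0.5631 -0.0424  0.1292] [-3.1402 -0.0035  2.844 ] [-0.6313  0.5881 -1.361 ]
side index_pin [365.1 214. ] 0.84 [ 0.5657 -0.0462  0.0672]
side index_pin [283.5 336.9] 0.79 [ 0.3382 -0.2905  0.0672]
side crank_bore [362.5 218.6] 0.68 [ 0.5648 -0.0393  0.055 ]
wrist index_pin [ 58.8 226.2] 0.93 [ 0.4943 -0.213   0.0672]
wrist index_pin [61.2 68.3] 0.6 [ 0.3949 -0.1703  0.0672]
wrist crank_bore [328.1 247.4] 0.79 [ 0.5664 -0.0393  0.055 ]
[362.689  213.2756] [321.7644 249.9632]
```

View pics/w3.png

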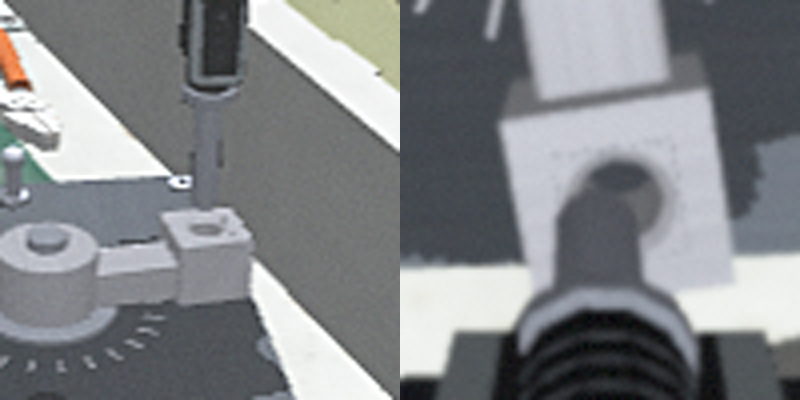

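Tip is ~3 mm short of the bore centre, visible in both views; correcting (+2.5, +2 mm) and lowering gently.

```bash
python3 -m inch '[[-0.0017,0.0026,0,0,0,0,1],[0,0,0.005,0,0,0,1],[0,0,0.004,0,0,0,1],[0,0,0.003,0,0,0,1],[0,0,0,0,0,0,1]]'
python3 -m inch '[[0,0,0.002,0,0,0,1],[0,0,0.001,0,0,0,1],[0,0,0,0,0,0,1]]'
```

```text
clock: 8.15
position: [0.5664, -0.0406, 0.1187]
tool_rot: [-3.141, -0.001, 2.844]
force: [-0.1, 0.1, -1.4]
grip_width: 0.0181
finger_force: 59.5
clock: 8.45
position: [0.5667, -0.0405, 0.1162]
tool_rot: [-3.142, -0.0, 2.844]
force: [-0.3, -0.5, -0.2]
grip_width: 0.0184
finger_force: 59.5
```

```bash
python3 -m inch '[[0,0,0.0015,0,0,0,1],[0,0,0.0015,0,0,0,1],[0,0,0,0,0,0,1]]'
python3 -m inch '[[0,0,0.001,0,0,0,1],[0,0,0.001,0,0,0,1],[0,0,0,0,0,0,1]]'
```

```text
clock: 8.75
position: [0.5667, -0.0405, 0.1131]
tool_rot: [-3.142, -0.0, 2.844]
force: [0.1, -0.1, -1.0]
grip_width: 0.0182
finger_force: 59.5
clock: 9.05
position: [0.5667, -0.0405, 0.1112]
tool_rot: [-3.142, -0.0, 2.844]
force: [-0.7, 0.2, -2.1]
grip_width: 0.0183
finger_force: 59.5
```

```bash
python3 -m inch '[[0,0,0.002,0,0,0,1],[0,0,0.002,0,0,0,1],[0,0,0.002,0,0,0,1],[0,0,0,0,0,0,1]]'
python3 -m inch '[[0,0,0.002,0,0,0,1],[0,0,0.002,0,0,0,1],[0,0,0.002,0,0,0,1],[0,0,0,0,0,0,1]]'
python3 -m inch '[[0,0,0.002,0,0,0,1],[0,0,0.002,0,0,0,1],[0,0,0,0,0,0,1]]'
```

```text
clock: 9.45
position: [0.5666, -0.0405, 0.105]
tool_rot: [-3.141, -0.0, 2.844]
force: [-0.1, -0.2, -1.1]
grip_width: 0.0184
finger_force: 59.5
clock: 9.85
position: [0.5666, -0.0405, 0.099]
tool_rot: [-3.141, -0.0, 2.844]
force: [-0.7, -0.1, -1.5]
grip_width: 0.0182
finger_force: 59.5
clock: 10.15
position: [0.5666, -0.0405, 0.095]
tool_rot: [-3.141, -0.0, 2.844]
force: [0.3, -1.2, -1.2]
grip_width: 0.0182
finger_force: 59.5
```

Pin is through the bore, no contact. Working out the arc about the axis.

```bash
python3 - <<'E'
from h import *
A=np.array([.497,-.033]);R=.07;y=2.844;T=np.array([[np.cos(y),np.sin(y)],[np.sin(y),-np.cos(y)]])
f=lambda d:A+R*np.array([np.cos(np.radians(d)),np.sin(np.radians(d))])
a=-6.1
for k in range(12): print(a+6,np.round(T@(f(a+6)-f(a))*1e3,1),np.round(f(a+6),4));a+=6
E
python3 -m inch '[[0,0,0.002,0,0,0,1],[0,0,0.001,0,0,0,1],[0,0,0,0,0,0,1]]'
```

```text
-0.09999999999999964 [1.8 7.1] [ 0.567  -0.0331]
5.9 [2.5 6.9] [ 0.5666 -0.0258]
11.9 [3.2 6.6] [ 0.5655 -0.0186]
17.9 [3.9 6.2] [ 0.5636 -0.0115]
23.9 [4.5 5.8] [ 0.561  -0.0046]
29.9 [5.1 5.3] [0.5577 0.0019]
35.9 [5.6 4.7] [0.5537 0.008 ]
41.9 [6.1 4.1] [0.5491 0.0137]
47.9 [6.5 3.4] [0.5439 0.0189]
53.9 [6.8 2.8] [0.5382 0.0236]
59.9 [7. 2.] [0.5321 0.0276]
65.9 [7.2 1.3] [0.5256 0.0309]
clock: 10.45
position: [0.5667, -0.0405, 0.0922]
tool_rot: [-3.142, -0.0, 2.844]
force: [-0.4, 0.5, -1.7]
grip_width: 0.0184
finger_force: 59.5
```

```bash
python3 -m inch '[[0.0018,0.0071,0,0,0,0,1],[0.0025,0.0069,0,0,0,0,1],[0,0,0,0,0,0,1]]'
python3 -m inch '[[0.0032,0.0066,0,0,0,0,1],[0.0039,0.0062,0,0,0,0,1],[0,0,0,0,0,0,1]]'
```

```text
clock: 10.75
position: [0.5667, -0.0243, 0.0923]
tool_rot: [3.141, -0.0, 2.845]
force: [-0.1, 0.6, -0.6]
grip_width: 0.0182
finger_force: 59.5
clock: 11.05
position: [0.5635, -0.0101, 0.0923]
tool_rot: [3.141, -0.0, 2.845]
force: [0.6, 0.9, -1.3]
grip_width: 0.0182
finger_force: 59.6
```

Run:
```python
from h import *
for n in('top','side'):
  im=grab_frame(n);save('c_'+n,im)
  for r in outline_of('crank_bore',n)[:1]: print(n,r['rect'])
a=cv2.imread('pics/c_side.png');t=cv2.imread('pics/c_top.png')
cv2.imwrite('pics/c.png',np.hstack([cv2.resize(a[170:270,290:410],(480,400),interpolation=2),cv2.resize(t[170:270,250:320],(280,400),interpolation=2)]))
```

```text
top [256.2, 187.5, 292.2, 236.6]
side [308.7, 209.4, 367.9, 244.6]
```

View pics/c.png

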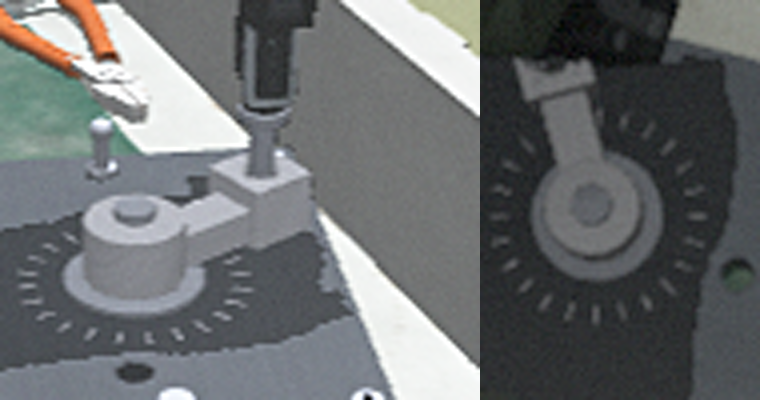

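The crank follows the pin toward the post. Continuing the swing.

```bash
python3 -m inch '[[0.0045,0.0058,0,0,0,0,1],[0.0051,0.0053,0,0,0,0,1],[0,0,0,0,0,0,1]]'
python3 -m inch '[[0.0056,0.0047,0,0,0,0,1],[0.0061,0.0041,0,0,0,0,1],[0,0,0,0,0,0,1]]'
python3 -m inch '[[0.0065,0.0034,0,0,0,0,1],[0,0,0,0,0,0,1],[0,0,0,0,0,0,1]]'
```

```text
clock: 11.55
position: [0.5574, 0.0032, 0.0923]
tool_rot: [3.141, -0.0, 2.845]
force: [0.4, 0.1, -0.7]
grip_width: 0.0184
finger_force: 59.5
clock: 11.85
position: [0.5487, 0.015, 0.0923]
tool_rot: [3.141, -0.0, 2.845]
force: [1.8, 1.4, -1.5]
grip_width: 0.0185
finger_force: 59.3
clock: 12.15
position: [0.544, 0.0195, 0.0924]
tool_rot: [3.141, -0.0, 2.844]
force: [2.0, 2.1, -0.5]
grip_width: 0.0182
finger_force: 59.1
```

```bash
python3 -m inch '[[0.0068,0.0031,0,0,0,0,1],[0.0070,0.0023,0,0,0,0,1],[0,0,0,0,0,0,1]]'
python3 -m inch '[[0.0072,0.0013,0,0,0,0,1],[0.0037,0.0004,0,0,0,0,1],[0,0,0,0,0,0,1],[0,0,0,0,0,0,1]]'
```

```text
clock: 12.45
position: [0.5314, 0.029, 0.0923]
tool_rot: [3.141, -0.001, 2.845]
force: [2.1, 3.0, -1.1]
grip_width: 0.0183
finger_force: 59.0
clock: 12.85
position: [0.5224, 0.0332, 0.0923]
tool_rot: [3.141, -0.0, 2.844]
force: [1.1, 5.1, 0.6]
grip_width: 0.0184
finger_force: 59.1
```

```bash
python3 -m inch '[[-0.0001,0.0006,0.002,0,0,0,1],[0,0,0.0015,0,0,0,1],[0,0,0.001,0,0,0,1],[0,0,0,0,0,0,1]]'
python3 -m inch '[[0,0,0.001,0,0,0,1],[0,0,0.001,0,0,0,1],[0,0,0,0,0,0,1]]'
```

```text
clock: 13.25
position: [0.5226, 0.0333, 0.0875]
tool_rot: [-3.141, -0.001, 2.844]
force: [1.5, 3.2, -3.2]
grip_width: 0.0182
finger_force: 59.1
clock: 13.55
position: [0.5226, 0.0333, 0.0857]
tool_rot: [-3.141, -0.0, 2.844]
force: [0.6, 1.5, -2.2]
grip_width: 0.0181
finger_force: 59.0
```

```bash
python3 -m inch '[[0,0,0.001,0,0,0,1],[0,0,0.001,0,0,0,1],[0,0,0,0,0,0,1]]'
python3 -m inch '[[0,0,0.001,0,0,0,1],[0,0,0.001,0,0,0,1],[0,0,0,0,0,0,1]]'
```

```text
clock: 13.85
position: [0.5226, 0.0334, 0.0836]
tool_rot: [-3.141, -0.0, 2.844]
force: [-0.4, 1.7, -1.8]
grip_width: 0.0181
finger_force: 59.1
clock: 14.15
position: [0.5226, 0.0334, 0.0816]
tool_rot: [-3.141, -0.0, 2.844]
force: [0.6, -0.5, -2.3]
grip_width: 0.0184
finger_force: 59.1
```

Tip is below the plate's top without resistance: it is in the hole. Continuing down.

```bash
python3 -m inch '[[0,0,0.002,0,0,0,1],[0,0,0.0015,0,0,0,1],[0,0,0.0015,0,0,0,1],[0,0,0,0,0,0,1]]'
python3 -m inch '[[0,0,0.0015,0,0,0,1],[0,0,0.0015,0,0,0,1],[0,0,0.001,0,0,0,1],[0,0,0,0,0,0,1]]'
```

```text
clock: 14.55
position: [0.5226, 0.0334, 0.0766]
tool_rot: [-3.141, -0.0, 2.844]
force: [-0.2, 0.4, -1.8]
grip_width: 0.0186
finger_force: 59.2
clock: 14.95
position: [0.5226, 0.0334, 0.0726]
tool_rot: [-3.141, -0.0, 2.844]
force: [0.5, -0.1, -2.3]
grip_width: 0.0185
finger_force: 59.2
```

```bash
python3 -m inch '[[0,0,0.001,0,0,0,1],[0,0,0.001,0,0,0,1],[0,0,0.0005,0,0,0,1],[0,0,0,0,0,0,1]]'
python3 -m inch '[[0,0,0.0005,0,0,0,1],[0,0,0.0005,0,0,0,1],[0,0,0.0005,0,0,0,1],[0,0,0,0,0,0,1]]'
```

```text
clock: 15.35
position: [0.5227, 0.0335, 0.0702]
tool_rot: [-3.142, -0.0, 2.844]
force: [0.1, 1.0, -1.3]
grip_width: 0.0184
finger_force: 59.2
clock: 15.75
position: [0.5227, 0.0335, 0.0688]
tool_rot: [3.142, -0.0, 2.844]
force: [-0.7, 0.2, -0.8]
grip_width: 0.018
finger_force: 59.2
```

```bash
python3 -m inch '[[0,0,0.0005,0,0,0,1],[0,0,0.0005,0,0,0,1],[0,0,0,0,0,0,1]]'
python3 -m inch '[[0,0,0.0005,0,0,0,1],[0,0,0.0005,0,0,0,1],[0,0,0,0,0,0,1]]'
```

```text
clock: 16.05
position: [0.523, 0.0334, 0.0682]
tool_rot: [3.141, 0.001, 2.844]
force: [-1.9, 0.1, 8.1]
grip_width: 0.0183
finger_force: 60.6
clock: 16.35
position: [0.5237, 0.0331, 0.068]
tool_rot: [3.141, 0.002, 2.843]
force: [-4.5, -1.5, 23.6]
grip_width: 0.0183
finger_force: 62.4
```

Collar seated at the expected height (TCP 0.068, so tip about 0.006). Ease off, release and retreat.

```bash
python3 -m inch '[[0,0,-0.001,0,0,0,1],[0,0,0,0,0,0,0.4],[0,0,0,0,0,0,0.3],[0,0,0,0,0,0,0.3],[0,0,0,0,0,0,0.3]]'
python3 -m inch '[[0,0,-0.01,0,0,0,0.3],[0,0,-0.03,0,0,0,0.3],[0,0,-0.04,0,0,0,0.3],[0,0,-0.04,0,0,0,0.3],[0,0,0,0,0,0,0.3]]'
python3 - <<'E'
from h import *
np.set_printoptions(precision=4,suppress=True)
s=grab_frame('side');w=grab_frame('wrist');c=calibration('wrist')
for z in(.006,.061,.098): print(topix('side',(.5226,.0334,z)))
for r in landmark_of('index_pin','wrist')[:3]: print(r['xy'],r['score'],toworld('wrist',r['xy'],.006,c))
a=cv2.resize(s[140:260,280:400],(400,400),interpolation=2);b=cv2.resize(w[130:330,220:420],(400,400),interpolation=2)
save('fin',np.hstack([a,b]))
E
```

```text
clock: 16.85
position: [0.5227, 0.0335, 0.0677]
tool_rot: [-3.141, -0.0, 2.844]
force: [0.5, 0.7, -0.8]
grip_width: 0.0598
finger_force: 0.0
clock: 17.35
position: [0.5248, 0.0335, 0.1929]
tool_rot: [3.138, 0.006, 2.843]
force: [0.9, 0.7, -0.7]
grip_width: 0.0599
finger_force: 0.0
[323.1967 228.2862]
[323.4681 201.4896]
[323.6594 182.5923]
[62.6, 265.7] 0.63 [ 0.492  -0.2629  0.006 ]
[54.0, 139.8] 0.63 [ 0.3622 -0.2108  0.006 ]
[321.1, 210.5] 0.56 [0.522  0.0331 0.006 ]
```

View pics/fin.png

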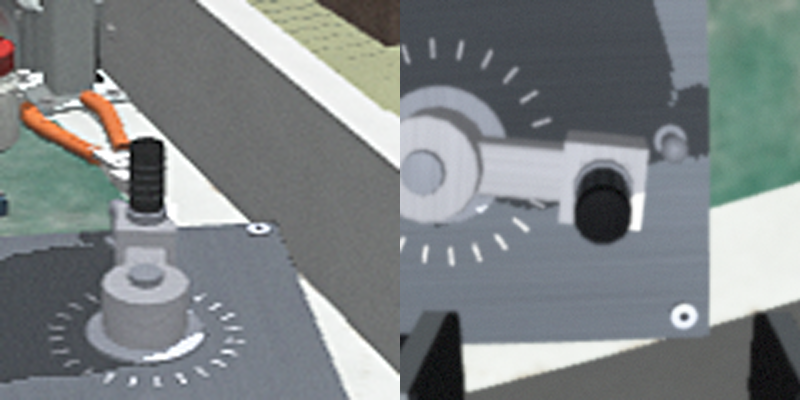

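The pin stands upright with its collar on the crank block and its knob top at about (324,182) in the side view, as predicted for fully home. The post is beside it and the gripper is clear.

```bash
python3 -c "
from workcell import bot;print(bot.job_done())"
```

```text
the job is handed in; nothing more can be done
None
```

The index pin is fully home in the hole at the ball-headed post, locking the crank; it is released, upright and handed in at about 17 s, though the hand-in call returned no verdict.

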